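Click the loose pipettes back onto the clip rail in size order

ROBOT

A 6-joint arm with a two-finger parallel gripper is mounted at the origin on the work surface. World frame = base frame: x ahead of the robot, y to its left, z up, the work surface at z = 0. Lengths are in m, angles in rad, forces in N, time in s.
With the tool pointing down it reaches from about 0.375 to 0.975 m from the base axis. Payload 3.8 kg.
Tool frame: the origin (TCP) lies midway between the tips of the shut fingers; the grasp point (between the pads) lies 19 mm behind it; x points along the fingers, y is the direction in which the jaws open and shut, and the axes are right-handed (so a half turn about x gives the same grasp; the last joint's range is limited). The gripper opens to 88 mm and grips with 3 to 60 N. Pads are 18 mm wide; open, the fingers measure 123 mm over their backs; the gripper's body (75 mm by 187 mm) begins 45 mm behind the grasp point.
Start: joints at [-1.186, 0.264, 1.604, -0, 1.274, -0.037], TCP at [0.276, -0.616, 0.239] pointing down, gripper open.
Joint ranges: [-2.63, 2.63], [-0.94, 2.18], [0.31, 2.57], [-1.31, 4.45], [0, 2.66], [-2.55, 2.55]. Speed limits (rad/s): [2.57, 2.57, 3.14, 3.14, 3.14, 3.14].

INTERFACE

Orientations are given as a rotation vector (axis times angle).
In Python, from cell import manip, inverse_kinematics, cams, order gives the robot as it stands. Calls block until the motion is done:
- manip.move_pose(position, orientation): joint-space move of the TCP to a pose.
- manip.move_linear(position, rate=0.15, rot=None): straight line of the TCP; rot=None keeps the orientation; rate is the mean speed in m/s.
- manip.set_joints(angles): joint-space move.
- manip.set_gripper(opening, force=None): finger opening in m; force is the grip in N (None keeps the last); returns when the fingers have stopped.
- manip.dwell(seconds).
- inverse_kinematics(position, orientation): joint angles nearest the present ones, or None.
- manip.state(): the state.
- cams.capture(name): name is "side" or "top"; returns a dict with "image" (420x560x3 uint8, blue, green, red), "z_map" (420x560 float32, m along the optical axis (not along the pixel's ray), 0 where there is no reading), "intrinsics" (3x3 intrinsics, pixels), "position" and "orientation" of the camera in the world. Camera axes: x right, y down, z forward; pixel columns grow to the right and rows downward; lengths in m; the calibration is good to about 2 mm. A picture is of the moment at which its call begins.
A pose or a line that the arm cannot do raises manip.IKError and nothing moves.
- order.close_job(): hands the job in, once; it reports no verdict.
The state is a dict: "clock": time; "joint_pos": joint angles; "joint_velocities": joint speeds; "tau": joint torques, N m; "tool_pos": TCP position; "tcp_rot": TCP orientation; "contact_force": force on the tool from outside, world axes, zero at the start; "moment": the same for the moment, N m; "gripper_width": finger opening in m.
Only numpy, scipy, OpenCV 4.12 (cv2) and the standard library are available. Lean on these libraries where they do the work, as an engineer would, in place of code of your own. Each camera call takes 0.05 s, during which the arm holds its last target. There are 200 camera calls.

TASK

Put the two pipettes lying on the bench pad back on the sloping pipette stand: press each one's neck squarely into a spring clip until it snaps home with the handle lying back on the padded upper rail, tip downhill and finger hook outward, and let go. Fill the free clips so that all four hang in size order from the robot's left to its right: blue (largest), yellow, red, green (smallest). Leave the blue and red ones hanging and do not disturb the other things on the bench.

Things in the scene. Friction and masses are not known exactly. Their poses are not given: they have to be found in the camera images.
- pip_yellow_grip (a point): Second largest pipette, yellow button and yellow shoulder band, 234 mm long, about 90 g. Point on its axis at the place to grip, 35 mm above the handle's lower end (shoulder); tip end 139 mm away. +x runs from tip to button, +z out of the finger-hook side. Handle flat-sided, 24 mm wide (y), 26 thick (z), x -35 to 75; button ends at x 95. Starts lying on the pad, hook up, axis 13 mm above it.
- pip_yellow_neck (a point): Point on the yellow pipette's axis in its neck, 47 mm from the grip point towards the tip, 12 mm below the shoulder; same axes. The neck is the round part that the clip holds: 16 mm diameter, from the shoulder (grip x -35 mm) down to x -65 mm; below it comes a tapered shaft.
- pip_yellow_hook (a point): Inside of the yellow pipette's finger hook, 30 mm off its axis on the +z side, 60 mm from the grip point towards the button. The hook is 18 mm wide and reaches z +33 mm at x 39 to 72 mm from the grip point.
- pip_green_grip (a point): Smallest pipette, green button and green shoulder band, 202 mm long, about 90 g. Point on its axis at the place to grip, 35 mm above the handle's lower end (shoulder); tip end 107 mm away. +x runs from tip to button, +z out of the finger-hook side. Handle flat-sided, 24 mm wide (y), 26 thick (z), x -35 to 75; button ends at x 95. Starts lying on the pad, hook up, axis 13 mm above it.
- pip_green_neck (a point): Point on the green pipette's axis in its neck, 47 mm from the grip point towards the tip, 12 mm below the shoulder; same axes. The neck is the round part that the clip holds: 16 mm diameter, from the shoulder (grip x -35 mm) down to x -65 mm; below it comes a tapered shaft.
- pip_green_hook (a point): Inside of the green pipette's finger hook, 30 mm off its axis on the +z side, 60 mm from the grip point towards the button. The hook is 18 mm wide and reaches z +33 mm at x 39 to 72 mm from the grip point.
- clip2 (a point): Clip 2 from the robot's left, empty, between the blue and red pipettes. Point: centre of its bore, where the axis of a clicked-in neck lies. x: up the slope (35 degrees above level, away from the robot); y: level along the rail, to the robot's left; z: square out of the slope, up and towards the robot. Necks are pressed in along -z; clips stand 80 mm apart.
- clip4 (a point): Clip 4, rightmost, empty; same axes and point. Each clip: two springy steel strips 12 mm long (x +-6 mm), mouth 26 mm wide 20 mm out from the point, narrowing to an 11 mm throat 7 mm out. The neck snaps past with about 10 N. The shoulder must end uphill of the clip: neck point at this point leaves 6 mm.
- clip1 (a point): Clip 1, leftmost, same make; holds the blue pipette.
- clip3 (a point): Clip 3, same make; holds the red pipette.
- pip_blue_grip (a point): Largest pipette, blue-capped, 250 mm long, already hanging in clip 1; its handle, neck and axes are as on the yellow one, and its finger hook reaches 33 mm out from its axis. It is loose in its clip, not fixed.
- pip_blue_neck (a point): Point on the blue pipette's axis in its neck, 12 mm below the shoulder.
- pip_red_grip (a point): Third largest pipette, red-capped, 218 mm long, already hanging in clip 3; its handle, neck and axes are as on the yellow one, and its finger hook reaches 33 mm out from its axis. It is loose in its clip, not fixed.
- pip_red_neck (a point): Point on the red pipette's axis in its neck, 12 mm below the shoulder.
- pad: White absorbent bench pad with a pale blue edge, 280 x 220 x 2 mm, lying fixed on the bench under the two loose pipettes; origin at the centre of its underside.
- stand: Sloping stand, 360 mm wide, base 200 mm deep, fixed, facing the robot; origin: centre of its underside, x away from the robot. Blue lower rail carries the clips (bores 95 mm above the bench); the padded upper rail, 97 mm up the slope from the bores, supports the handles' backs 13 mm below the axis. Between the rails it is open for fingertips; its sides stay 19 mm below the pipettes' axes.
- tip_box: Orange-decked pipette tip box, 85 x 122 x 60 mm, on the bench just beyond the pad; a loose bystander. Origin at the centre of its underside.
- tube_rack: Green microtube rack, 74 x 164 x 57 mm, to the right of the pad; a loose bystander. Origin at the centre of its underside.
- pink_rack: Pink microtube rack, 74 x 116 x 57 mm, at the front left; a loose bystander. Origin at the centre of its underside.
- jar1: Glass jar with a green lid, 60 mm diameter, 75 mm tall, left of the stand; a loose bystander. Origin at the centre of its underside.
- jar2: Second glass jar, the same; a loose bystander. Origin at the centre of its underside.

How it is judged:
At the end, for the whole second after the job is handed in: Yellow in clip 2 and green in clip 4, at rest: neck point in the bore within 4 mm sideways and in depth (3 mm proud), 9 mm downhill to 12 mm uphill, axis within 0.14 rad of the slope, tip downhill, hook outward (over 22 mm out). Blue and red still clipped in 1 and 3 (within 12 mm) (x of pip_yellow_neck in the frame of clip2 between -0.009 and 0.012 m and y of pip_yellow_neck in the frame of clip2 between -0.004 and 0.004 m and z of pip_yellow_neck in the frame of clip2 between -0.004 and 0.003 m and angle between the x axis of pip_yellow_grip and the x axis of clip2, either way round below 0.14 rad and x of pip_yellow_grip in the frame of clip2 above 0.02 m and z of pip_yellow_hook in the frame of clip2 above 0.022 m and linear speed of each of pip_yellow, pip_green below 0.02 m/s and x of pip_green_neck in the frame of clip4 between -0.009 and 0.012 m and y of pip_green_neck in the frame of clip4 between -0.004 and 0.004 m and z of pip_green_neck in the frame of clip4 between -0.004 and 0.003 m and angle between the x axis of pip_green_grip and the x axis of clip4, either way round below 0.14 rad and x of pip_green_grip in the frame of clip4 above 0.02 m and z of pip_green_hook in the frame of clip4 above 0.022 m and distance between pip_blue_neck and clip1 below 0.012 m and z of pip_blue_neck in the frame of clip1 below 0.003 m and distance between pip_red_neck and clip3 below 0.012 m and z of pip_red_neck in the frame of clip3 below 0.003 m); the robot touches nothing.
It fails at once if the blue or red pipette was shifted over 20 mm in its clip or knocked out of it (distance of any of pip_blue_grip, pip_red_grip from where it was at the start of the episode above 0.02 m).
It fails at once if the tip box or a tube rack was disturbed (moved over 25 mm or tipped) (distance of any of tip_box, tube_rack, pink_rack from where it was at the start of the episode above 0.025 m or angle between any of tip_box, tube_rack, pink_rack's own z axis and vertical above 0.3 rad).
It fails at once if a glass jar was disturbed (moved over 25 mm or tipped) (distance of any of jar1, jar2 from where it was at the start of the episode above 0.025 m or angle between any of jar1, jar2's own z axis and vertical above 0.3 rad).
It also fails if it takes over 67 s, if anything falls off the work surface, if the arm or the gripper's body presses on something with over 40 N, if the wrist force passes 120 N, or if a joint passes its speed limit or range.

## Working session

There is one attempt and no reset: what is moved stays moved. The work goes in short steps, each a Python script; the robot and the scene stay as the last script left them, time stands still between calls to the robot, and variables do not carry over. Pictures are saved under pics/ and viewed, about 8 in all and at most 12, crops included, and the job is handed in when it is done.

```bash
ls; mkdir -p pics
python3 - <<'E'
from cell import manip,cams
import cv2,numpy as np
for n in("side","top"):
    c=cams.capture(n); cv2.imwrite(f"pics/{n}0.png",c["image"]); np.savez(f"{n}0.npz",**c)
    print(n,c["intrinsics"].tolist(),c["position"],c["orientation"])
print(manip.state())
E
```

```text
pics
side [[415.4252296075352, 0.0, 279.16176800521987], [0.0, 415.4252296075352, 204.08118084863128], [0.0, 0.0, 1.0]] [-0.07673713  0.85011305  0.68121083] [-0.76249524  2.35714525 -1.38162642]
top [[392.7617556978847, 0.0, 280.94328814434994], [0.0, 392.7617556978847, 208.119810547115], [0.0, 0.0, 1.0]] [ 0.45718404 -0.04271177  1.23190822] [-2.14372121  2.1992523  -0.09269031]
{'clock': 0.1, 'joint_pos': array([-1.18590067e+00,  2.64684282e-01,  1.60524064e+00, -7.22126316e-06,
        1.27370946e+00, -3.69297676e-02]), 'joint_velocities': array([ 7.72093738e-05, -5.00992984e-04, -3.37449867e-03,  8.55907710e-04,
       -5.39578239e-04,  1.46417688e-03]), 'tau': array([ 2.24648920e-04, -5.03618574e+01, -3.58071971e+01,  7.31579633e-02,
        2.33762985e-02, -6.65406060e-05]), 'tool_pos': array([ 0.27609696, -0.61523972,  0.23750643]), 'tcp_rot': array([ 1.98907953,  0.42798064, -1.98981244]), 'contact_force': array([ 0.47547599, -0.26175923, -0.7132244 ]), 'moment': array([-0.05680577, -0.0259178 , -0.01002716]), 'gripper_width': 0.08843045592194022}
```

View pics/top0.png

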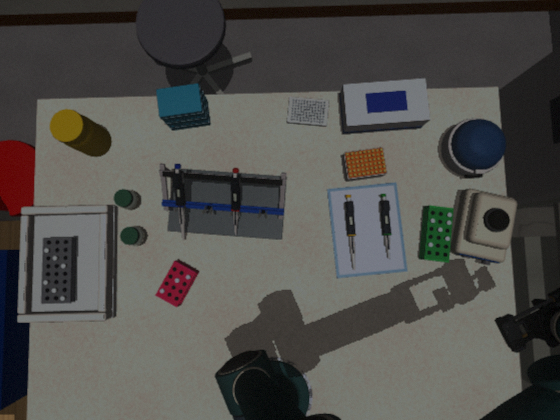

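View pics/side0.png

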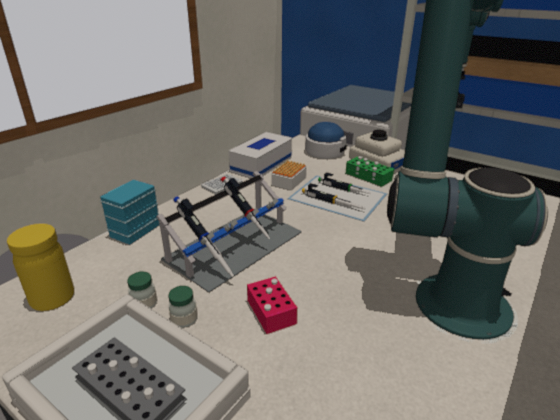

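The top view shows the yellow pipette at about (350,197)–(352,268), green at (384,195)–(388,257), and the stand at (163–286, 165–240) with blue and red hanging. Tips point toward the robot. Next I'll enlarge both areas.

```bash
cat > h.py <<'E'
import numpy as np,cv2
from scipy.spatial.transform import Rotation as R
def ray(c,u,v):
    K=np.asarray(c["intrinsics"]);d=np.stack([(np.asarray(u)-K[0,2])/K[0,0],(np.asarray(v)-K[1,2])/K[1,1],np.ones_like(np.asarray(u,float))],-1)
    return d@R.from_rotvec(c["orientation"]).as_matrix().T
def onz(c,u,v,z):
    d=ray(c,u,v);o=c["position"];return o+d*((z-o[2])/d[...,2])[...,None]
def depth(c,u,v):
    return c["position"]+ray(c,u,v)*c["z_map"][np.asarray(v,int),np.asarray(u,int)][...,None]
def proj(c,P):
    p=(np.atleast_2d(P)-c["position"])@R.from_rotvec(c["orientation"]).as_matrix();K=np.asarray(c["intrinsics"])
    return p[:,:2]/p[:,2:]*K[0,0]+K[:2,2]
E
python3 - <<'E'
from h import *
c=np.load("top0.npz");im=c["image"]
a=cv2.resize(im[155:245,155:295],None,fx=5,fy=5,interpolation=cv2.INTER_CUBIC)
b=cv2.resize(im[180:280,325:410],None,fx=5,fy=5,interpolation=cv2.INTER_CUBIC)
cv2.imwrite("pics/cropA.png",cv2.convertScaleAbs(a,alpha=1.8)); cv2.imwrite("pics/cropB.png",cv2.convertScaleAbs(b,alpha=1.5))
# pad corners, depth checks
for u,v in((350,205),(385,205),(340,240),(365,163),(300,300),(181,190),(236,190),(223,206),(223,180)): print((u,v),depth(c,u,v).round(3),im[v,u])
hsv=cv2.cvtColor(im,cv2.COLOR_BGR2HSV)
# pipettes: dark pixels inside the pad
g=im.max(2);m=np.zeros_like(g);m[188:272,335:400]=(g[188:272,335:400]<60)
n,l,s,ce=cv2.connectedComponentsWithStats(m)
for i in range(1,n):
    if s[i,4]>30:
        v,u=np.nonzero(l==i);P=onz(c,u,v,.015)[:,:2];w,V=np.linalg.eigh(np.cov(P.T));t=(P-P.mean(0))@V[:,1]
        print(s[i],P.mean(0).round(4),V[:,1].round(3),t.min(),t.max())
bl=(hsv[...,0]>105)&(hsv[...,0]<130)&(hsv[...,1]>150);bl[:195]=0;bl[220:]=0;bl[:,:158]=0;bl[:,290:]=0
v,u=np.nonzero(bl);print(len(u),u.min(),u.max());P=depth(c,u,v);print(np.median(P,0))
print(np.polyfit(P[:,1],P[:,0],1),P[:,1].min(),P[:,1].max())
E
```

```text
(350, 205) [ 0.57  -0.246  0.05 ] [33 31 30]
(385, 205) [ 0.567 -0.352  0.048] [32 29 26]
(340, 240) [ 0.466 -0.219 -0.002] [134 123 118]
(365, 163) [ 0.697 -0.296  0.052] [ 29  66 114]
(300, 300) [ 0.284 -0.088 -0.003] [109 117 116]
(181, 190) [0.616 0.242 0.14 ] [20 20 18]
(236, 190) [0.608 0.084 0.169] [19 18 16]
(223, 206) [0.573 0.133 0.085] [68 28 13]
(223, 180) [0.642 0.124 0.136] [25 24 23]
[379 195  12  43 309] [ 0.5352 -0.3562] [-0.999 -0.038] -0.06703577871717448 0.06438325409466293
[344 201  11  34 260] [ 0.5364 -0.2473] [-1.    -0.028] -0.04950880098417098 0.05295784279358615
597 162 283
[0.57024938 0.13322693 0.08525366]
[0.11118805 0.55527189] -0.042953053345304686 0.3120233527973862
```

View pics/cropA.png

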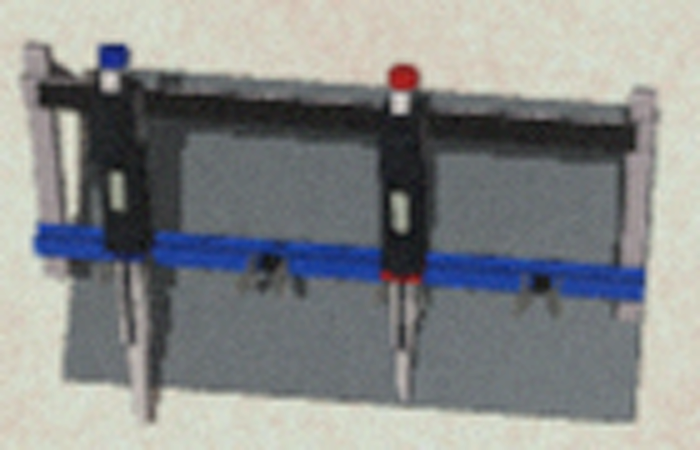

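View pics/cropB.png

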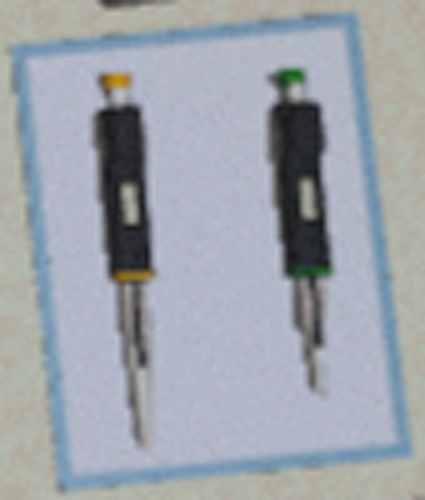

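Crop A shows the empty clips 2 and 4 at top pixels of about (208.5,208) and (263,212), with the red band at (235.4,210.5). Crop B shows the yellow band at (351.4,234.8) and button at (348,196), and the green band at (387,234) and button at (383,195). Next is the side close-up, with colour centroids from both views.

Run:
```python
from h import *
s=np.load("side0.npz");t=np.load("top0.npz")
a=cv2.resize(s["image"][165:280,150:310],None,fx=5,fy=5,interpolation=cv2.INTER_CUBIC)
cv2.imwrite("pics/cropS.png",cv2.convertScaleAbs(a,alpha=1.6))
def blobs(c,roi,h0,h1):
    hs=cv2.cvtColor(c["image"],cv2.COLOR_BGR2HSV);m=np.zeros(hs.shape[:2],np.uint8);x0,y0,x1,y1=roi
    r=hs[y0:y1,x0:x1];H=r[...,0].astype(int)
    k=((H>=h0)&(H<=h1)) if h0<h1 else ((H>=h0)|(H<=h1))
    m[y0:y1,x0:x1]=k&(r[...,1]>140)&(r[...,2]>50)
    n,l,st,ce=cv2.connectedComponentsWithStats(m)
    return [(ce[i].round(2),st[i,4]) for i in range(1,n) if st[i,4]>=3]
for nm,h0,h1 in(("yel",12,33),("grn",45,85)):
  print(nm,"T",blobs(t,(335,188,400,272),h0,h1),"S",blobs(s,(295,172,380,212),h0,h1))
print("red T",blobs(t,(225,160,248,225),172,8),"S",blobs(s,(215,170,265,240),172,8))
print("blue T",blobs(t,(172,160,190,200),105,130),"S",blobs(s,(165,190,190,225),105,130))
for nm,b,d,tip in(("y",(348,196),(351.4,234.8),(353.4,269)),("g",(383,195.2),(387,234),(388.6,258))):
  B,D,T=onz(t,*b,.017),onz(t,*d,.022),onz(t,*tip,.013);print(nm,B.round(4),D.round(4),T.round(4),np.linalg.norm(B-D),np.linalg.norm(D-T),np.degrees(np.arctan2(*(B-D)[[1,0]])),np.degrees(np.arctan2(*(B-T)[[1,0]])))
# base-plate corners and rail ends
for nm,p,z in(("baseFL",(63,380),.004),("baseFR",(635,420),.004),("railL",(37,240),.085),("railR",(643,283),.085),("clip2",(268,262),.095),("clip4",(540,283),.095)):
  print(nm,onz(t,155+p[0]/5,155+p[1]/5,z).round(4))
```

```text
yel T [(array([347.82, 195.64]), np.int32(11)), (array([350.77, 234.46]), np.int32(13))] S [(array([302.83, 189.83]), np.int32(6)), (array([333.58, 198.95]), np.int32(19))]
grn T [(array([383. , 194.5]), np.int32(6))] S [(array([367.14, 176.19]), np.int32(191)), (array([319., 179.]), np.int32(3)), (array([348.86, 185.86]), np.int32(7))]
red T [(array([235.09, 170.09]), np.int32(22)), (array([232.33, 209.67]), np.int32(3)), (array([237.67, 210.33]), np.int32(3))] S [(array([222.7, 178.5]), np.int32(10)), (array([248.48, 211.29]), np.int32(21))]
blue T [(array([177.11, 165.58]), np.int32(19))] S [(array([175.5 , 198.83]), np.int32(12))]
y [ 0.6011 -0.2462  0.017 ] [ 0.4804 -0.2509  0.022 ] [ 0.3757 -0.2542  0.013 ] 0.12094016350821661 0.10508499581938836 2.225463796038009 2.0362864613803184
g [ 0.6008 -0.3549  0.017 ] [ 0.4801 -0.36    0.022 ] [ 0.4065 -0.3636  0.013 ] 0.12094332888401128 0.07417495444819054 2.418791490904238 2.5639702090749563
baseFL [0.5072 0.3198 0.004 ]
baseFR [ 0.4732 -0.0374  0.004 ]
railL [0.5866 0.3113 0.085 ]
railR [ 0.552  -0.0445  0.085 ]
clip2 [0.5691 0.1735 0.095 ]
clip4 [0.5527 0.0153 0.095 ]
```

View pics/cropS.png

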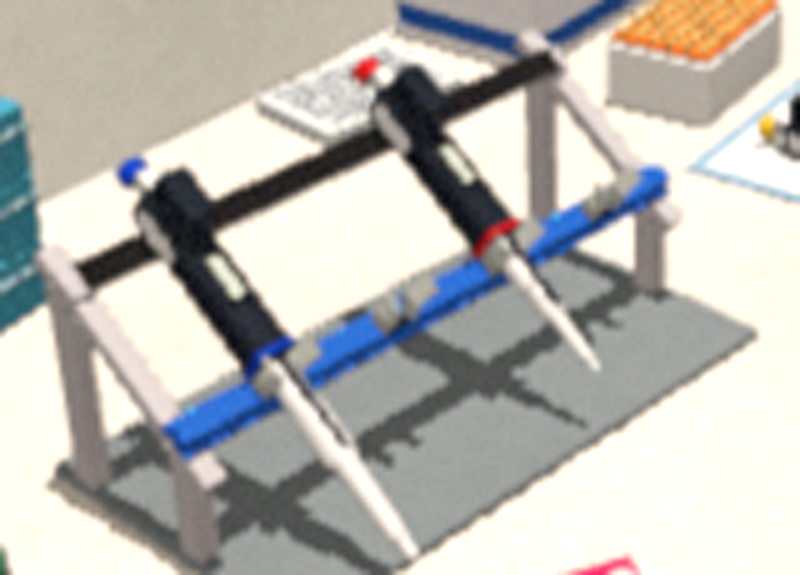

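Run:
```python
from h import *
s=np.load("side0.npz");t=np.load("top0.npz")
def tri(pt,ps):
    d1=ray(t,*map(float,pt));d2=ray(s,*map(float,ps));d1/=np.linalg.norm(d1);d2/=np.linalg.norm(d2);o1,o2=t["position"],s["position"]
    x,*_=np.linalg.lstsq(np.c_[d1,-d2],o2-o1,rcond=None);a,b=o1+x[0]*d1,o2+x[1]*d2
    return (a+b)/2,np.linalg.norm(a-b)
P={}
for n,a,b in(("ybut",(347.82,195.64),(302.83,189.83)),("yband",(351.2,234.6),(333.58,198.95)),("gbut",(383,194.7),(319,179)),("gband",(387,234),(348.86,185.86)),
 ("rbut",(235.09,170.09),(222.7,178.5)),("rband",(235.2,210.1),(248.48,211.29)),("bbut",(177.11,165.58),(175.5,198.83)),
 ("clip2",(208.6,207.2),(231,225.6)),("clip4",(263,211.4),(272.4,204)),("railL",(162.5,203),(185.5,252.5)),("railR",(283.5,211.5),(281.8,201.5))):
  P[n],g=tri(a,b);print(n,P[n].round(4),round(g,4))
d=P["rbut"]-P["rband"];print("red axis",np.linalg.norm(d),np.degrees(np.arctan2(d[2],np.hypot(*d[:2]))),np.degrees(np.arctan2(d[1],d[0])))
for a,b in(("rbut","bbut"),("clip4","clip2"),("railR","railL")):
  d=P[b]-P[a];print(a,b,np.linalg.norm(d),np.degrees(np.arctan2(-d[0],d[1])))
th=np.radians(35);
for yaw in(-6,):
  y=np.radians(yaw);X=np.array([np.cos(th)*np.cos(y),np.cos(th)*np.sin(y),np.sin(th)])
  Z=np.array([-np.sin(th)*np.cos(y),-np.sin(th)*np.sin(y),np.cos(th)])
  # button centre ~ +90 from grip => 137 from neck
  print("red neck from button",P["rbut"]-.137*X,"from band(top surface, -33 => +14 from neck, ~6mm out)",P["rband"]-.014*X-.006*Z,"blue",P["bbut"]-.137*X)
```

```text
ybut [ 0.6025 -0.246   0.0149] 0.0
yband [ 0.4821 -0.2509  0.0155] 0.0021
gbut [ 0.6027 -0.3559  0.0138] 0.0002
gband [ 0.4813 -0.3598  0.0204] 0.0029
rbut [0.6625 0.0856 0.1707] 0.0002
rband [0.5602 0.0963 0.1042] 0.0044
bbut [0.6794 0.2448 0.1703] 0.0002
clip2 [0.5665 0.1711 0.0947] 0.0078
clip4 [0.5492 0.0126 0.0938] 0.0099
railL [0.5864 0.3117 0.0811] 0.0017
railR [ 0.5521 -0.0449  0.0749] 0.0025
red axis 0.12251282102639413 32.89393042999594 -5.9656516210661
rbut bbut 0.16013380741513422 -6.054158853337351
clip4 clip2 0.15939059148500975 -6.226330552794903
railR railL 0.3582879728905306 -5.496357398981397
red neck from button [0.55088447 0.0973147  0.0921427 ] from band(top surface, -33 => +14 from neck, ~6mm out) [0.55219669 0.09711477 0.09124275] blue [0.56777348 0.2565548  0.09170959]
```

```bash
cat >> h.py <<'E'
def rz(yaw,tilt=0): # pipette frame: x along axis (away), z out of hook
    return R.from_euler('z',yaw,degrees=True)*R.from_euler('y',-tilt,degrees=True)
def tool(Rp,flip): # tool x = -pip z, tool y = +-pip y
    X,Y,Z=Rp.as_matrix().T; y=flip*Y
    return R.from_matrix(np.c_[-Z,y,np.cross(-Z,y)]).as_rotvec()
GRIP={"y":np.array([.5135,-.2497,.015]),"g":np.array([.513,-.3592,.015])}
CLIP={"y":np.array([.5598,.1758,.095]),"g":np.array([.5430,.0167,.095])}
YAW={"y":2.2,"g":2.3}; SY=-6.05
RS=rz(SY,35)
def place(k,out,dx=.001,dy=0.,off=.010):
    return CLIP[k]+RS.apply([.047+dx,dy,out-off])
E
python3 - <<'E'
from h import *
from cell import manip,inverse_kinematics as ik
for f in(1,-1):
  for k in "yg":
    q=[ik(GRIP[k]+[0,0,z-.01],tool(rz(YAW[k]),f)) for z in(.0,.15)]+[ik(place(k,o),tool(RS,f)) for o in(.18,.08,0)]
    print(f,k,*[None if a is None else a.round(2).tolist() for a in q],sep="\n ")
E
```

```text
1
 y
 [-0.5, 0.32, 2.01, 0.0, 0.81, -2.11]
 [-0.5, 0.14, 1.92, 0.0, 1.09, -2.11]
 [0.51, -0.32, 2.25, -0.5, 0.77, -0.67]
 [0.43, -0.13, 2.26, -0.6, 0.55, -0.59]
 [0.38, 0.05, 2.23, -0.75, 0.41, -0.46]
1
 g
 [-0.65, 0.41, 1.89, -0.0, 0.85, -2.26]
 [-0.65, 0.24, 1.8, -0.0, 1.11, -2.26]
 [0.06, -0.51, 2.36, -0.15, 0.69, -1.31]
 [0.04, -0.28, 2.37, -0.19, 0.44, -1.28]
 [0.02, -0.07, 2.35, -0.28, 0.26, -1.2]
-1
 y
 [-0.5, 0.32, 2.01, -0.0, 0.81, 1.04]
 [-0.5, 0.14, 1.92, -0.0, 1.09, 1.04]
 [0.51, -0.32, 2.25, -0.5, 0.77, 2.48]
 [0.43, -0.13, 2.26, -0.6, 0.55, 2.55]
 None
-1
 g
 [-0.65, 0.41, 1.89, 0.0, 0.85, 0.88]
 [-0.65, 0.24, 1.8, 0.0, 1.11, 0.88]
 [0.06, -0.51, 2.36, -0.15, 0.69, 1.83]
 [0.04, -0.28, 2.37, -0.19, 0.44, 1.86]
 [0.02, -0.07, 2.35, -0.28, 0.26, 1.94]
```

```bash
cat >> h.py <<'E'
def pick(m,k):
    r=tool(rz(YAW[k]),1);g=GRIP[k]-[0,0,.010]
    m.set_gripper(.06)
    m.move_pose(g+[0,0,.15],r); m.move_linear(g+[0,0,.03],.15); m.move_linear(g+[0,0,.0005],.04)
    print("F down",m.state()["contact_force"].round(1),m.state()["tool_pos"].round(4))
    m.set_gripper(0.0,55); print("width",m.state()["gripper_width"])
    m.move_linear(g+[0,0,.2],.2)
    m.move_pose(place(k,.18),tool(RS,1)); m.move_linear(place(k,.09),.15)
    print(m.state()["clock"],m.state()["gripper_width"],m.state()["tool_pos"].round(4),place(k,.09).round(4))
def snap(c,tag):
    for n in("side","top"):
        d=c.capture(n);np.savez(f"{n}{tag}.npz",**d)
        x0,y0,w,h=(140,150,190,140) if n=="side" else (150,140,160,120)
        a=cv2.resize(d["image"][y0:y0+h,x0:x0+w],None,fx=4,fy=4,interpolation=cv2.INTER_CUBIC);cv2.imwrite(f"pics/{n}{tag}.png",cv2.convertScaleAbs(a,alpha=1.6))
E
python3 - <<'E'
from h import *
from cell import manip,cams
pick(manip,"y"); snap(cams,"1")
E
```

```text
F down [-0.   0.1 -0.7] [ 0.5136 -0.2498  0.0055]
width 0.023607890538730688
8.4667 0.0232916224259282 [0.5536 0.1762 0.1884] [0.5533 0.1765 0.1881]
```

View pics/side1.png

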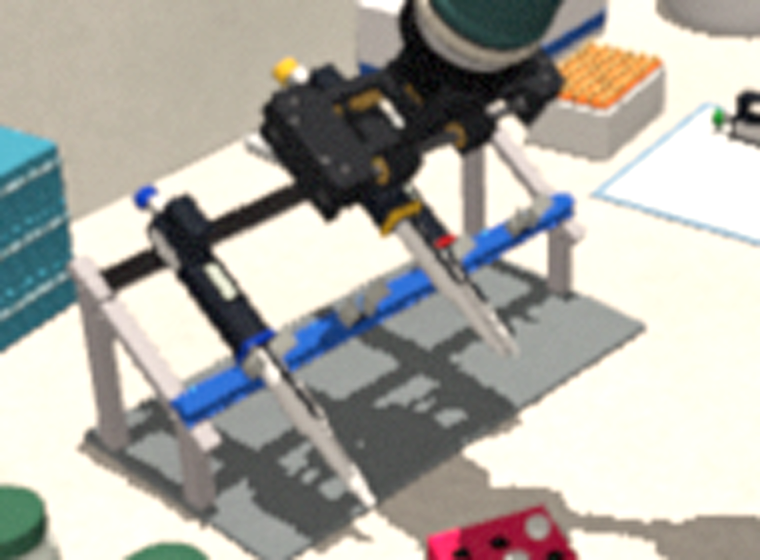

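The side view shows yellow held above clip 2 and aligned with blue. Its button is at about (212,168), band at (240,204) and tip at (268,237.5). I'll compare these with the model predictions in both views, using the red and blue residuals as the reference.

```bash
cat >> h.py <<'E'
def cent(c,P,h0,h1,w=9,smin=120):
    u,v=proj(c,P)[0].round().astype(int);hs=cv2.cvtColor(c["image"][v-w:v+w+1,u-w:u+w+1],cv2.COLOR_BGR2HSV).astype(int)
    H=hs[...,0];k=((H>=h0)&(H<=h1)) if h0<h1 else ((H>=h0)|(H<=h1));k&=(hs[...,1]>smin)&(hs[...,2]>45)
    y,x=np.nonzero(k);return (np.array([u-w+x.mean(),v-w+y.mean()]) if len(x) else None),len(x)
def resid(tag0,tagk,k,out,dx=.001):
    HU={"y":(12,33),"g":(45,85)}[k]
    for n in("side","top"):
        a,b=np.load(f"{n}{tag0}.npz"),np.load(f"{n}{tagk}.npz")
        Y=RS.apply([0,1,0]);c3=(CLIP["y"]+CLIP["g"])/2
        for nm,c,P,h in(("red",a,c3+RS.apply([.137,0,0]),(172,8)),("blue",a,c3+RS.apply([.137,.16,0]),(105,130)),("held but",b,CLIP[k]+RS.apply([.137+dx,0,out]),HU),("held band",b,CLIP[k]+RS.apply([.014+dx,0,out]),HU)):
            m,q=cent(c,P,*h);p=proj(c,P)[0];J=[(proj(c,P+RS.apply(e))[0]-p)/.001 for e in np.eye(3)*.001]
            print(n,nm,q,None if m is None else (m-p).round(2),"px/mm xyz",(np.array(J)/1000).round(2).tolist())
E
python3 - <<'E'
from h import *
resid("0","1","y",.09)
E
```

```text
side red 14 [-0.31  1.1 ] px/mm xyz [[-0.21, -0.27], [-0.27, 0.11], [0.12, -0.2]]
side blue 14 [-0.29  1.18] px/mm xyz [[-0.22, -0.3], [-0.32, 0.14], [0.1, -0.21]]
side held but 21 [-0.09  0.12] px/mm xyz [[-0.23, -0.3], [-0.31, 0.12], [0.12, -0.23]]
side held band 41 [-0.14 -1.5 ] px/mm xyz [[-0.24, -0.31], [-0.3, 0.15], [0.15, -0.21]]
top red 23 [-0.15  0.41] px/mm xyz [[0.0, -0.33], [-0.36, -0.03], [-0.06, 0.15]]
top blue 22 [-0.14  0.78] px/mm xyz [[-0.03, -0.34], [-0.36, -0.03], [-0.1, 0.15]]
top held but 35 [-0.3   0.07] px/mm xyz [[-0.02, -0.35], [-0.39, -0.03], [-0.09, 0.17]]
top held band 1 [ 9.49 -3.51] px/mm xyz [[-0.01, -0.31], [-0.37, -0.03], [-0.09, 0.2]]
```

View pics/top1.png

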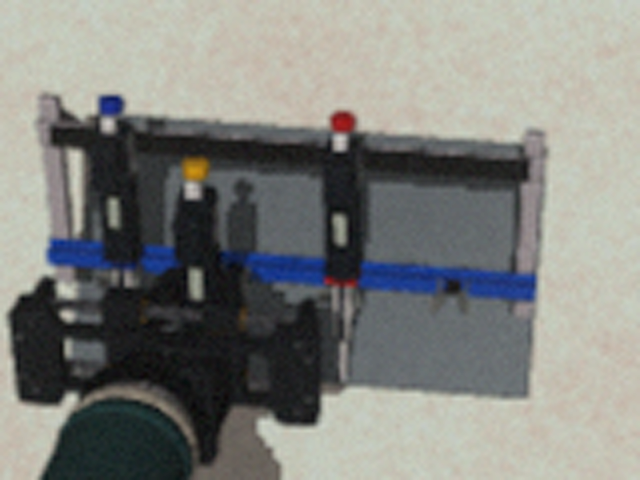

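Lateral error relative to the red and blue midline is about 0 mm. Yellow sits about 2 mm uphill and slightly proud, so I'll shift 2 mm downhill and press in.

```bash
cat >> h.py <<'E'
def press(m,k,dx,dy=0,end=-.002):
    m.move_linear(place(k,.03,dx,dy),.1)
    f0=m.state()["contact_force"]
    for o in(.018,.012,.008,.004,.002,0,end):
        m.move_linear(place(k,o,dx,dy),.03); s=m.state()
        print(o,"F clip axes",RS.inv().apply(s["contact_force"]-f0).round(1),"pos err mm",(RS.inv().apply(s["tool_pos"]-place(k,o,dx,dy))*1e3).round(1))
        if np.linalg.norm(s["contact_force"]-f0)>60: break
    print(s["clock"],s["gripper_width"])
E
python3 - <<'E'
from h import *
from cell import manip,cams
press(manip,"y",-.001); snap(cams,"2")
E
```

```text
0.018 F clip axes [ 1.   0.9 -0.6] pos err mm [ 0.3  0.  -0.1]
0.012 F clip axes [ 1.4  0.4 -1.7] pos err mm [ 0.3  0.1 -0.1]
0.008 F clip axes [1.8 0.7 2.9] pos err mm [0.4 0.2 0.1]
0.004 F clip axes [ 2.5  0.2 -0. ] pos err mm [ 0.3  0.2 -0.1]
0.002 F clip axes [ 2.5  0.  -1.6] pos err mm [ 0.3  0.1 -0.1]
0 F clip axes [ 4.   1.3 -1.7] pos err mm [ 0.3  0.1 -0.1]
-0.002 F clip axes [ 3.6  0.7 -1. ] pos err mm [ 0.3  0.1 -0. ]
11.5333 0.02363875179776288
```

View pics/side2.png

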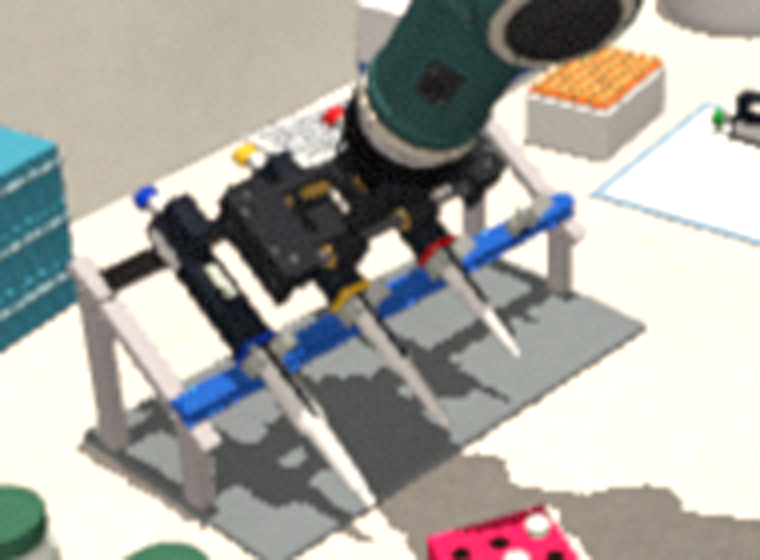

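Yellow is in the clip mouth and seated level with its neighbours: button at (201,188.5), band at (227.5,223.5). The reaction force rose and then dropped off as it passed the throat. I'll press on gently until it bottoms, then release and check.

Run:
```python
from h import *
from cell import manip,cams
m=manip
for o in(-.003,-.004,-.005,-.006):
    m.move_linear(place("y",o,-.001),.03);s=m.state();F=RS.inv().apply(s["contact_force"]);print(o,F.round(1))
    if F[2]>18: break
m.set_gripper(.045); print(m.state()["gripper_width"],m.state()["contact_force"].round(1))
m.move_linear(place("y",.07,-.001),.15); m.move_linear(place("y",.18,-.001),.3)
m.move_pose(GRIP["g"]+[0,0,.2],tool(rz(YAW["g"]),1))
snap(cams,"3");print(m.state()["clock"])
for n in("side","top"):
    c=np.load(f"{n}3.npz");c3=(CLIP["y"]+CLIP["g"])/2
    for nm,X,y,h in(("red",.137,0,(172,8)),("yel",.137,.08,(12,33)),("blue",.137,.16,(105,130)),("redband",.014,0,(172,8)),("yelband",.014,.08,(12,33))):
        P=c3+RS.apply([X,y,0]);u,q=cent(c,P,*h,w=6);print(n,nm,q,None if u is None else (u-proj(c,P)[0]).round(2))
```

```text
-0.003 [2.6 0.4 6. ]
-0.004 [-0.7 -1.2 19.8]
0.04512630505617134 [ 0.1 -0.4  0.1]
15.8583
side red 15 [-0.15  1.  ]
side yel 17 [0.25 1.04]
side blue 14 [-0.29  1.18]
side redband 26 [-0.45 -0.02]
side yelband 32 [-0.74  0.41]
top red 24 [-0.24  0.49]
top yel 27 [0.14 0.67]
top blue 20 [-0.13  0.57]
top redband 11 [-0.02  1.58]
top yelband 13 [-0.21  1.67]
```

View pics/side3.png

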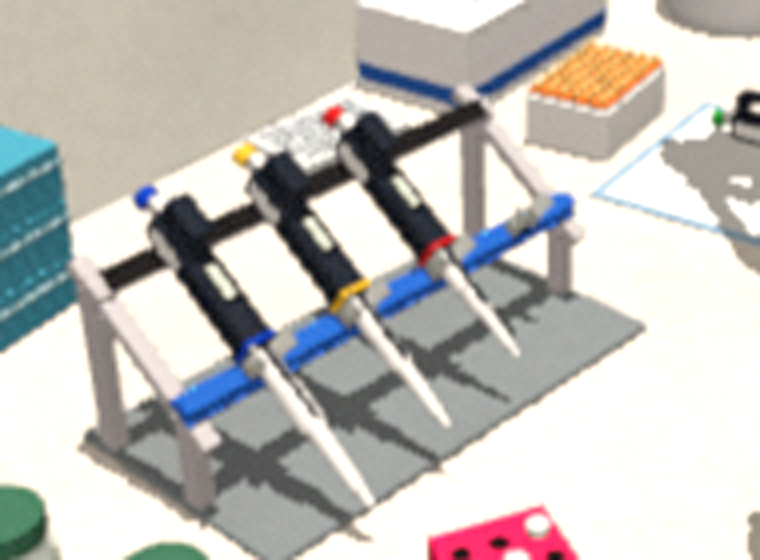

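Yellow hangs parallel to its neighbours and matches red and blue within about 1 mm in both views. Blue and red haven't moved. Now green.

Run:
```python
from h import *
from cell import manip,cams
pick(manip,"g"); snap(cams,"4"); resid("3","4","g",.09)
```

```text
F down [ 0.7 -0.1  0.3] [ 0.5131 -0.3593  0.0055]
width 0.023082691932261333
22.45 0.0233383097993751 [0.5368 0.017  0.1883] [0.5365 0.0174 0.1881]
side red 15 [-0.15  1.  ] px/mm xyz [[-0.21, -0.27], [-0.27, 0.11], [0.12, -0.2]]
side blue 14 [-0.29  1.18] px/mm xyz [[-0.22, -0.3], [-0.32, 0.14], [0.1, -0.21]]
side held but 11 [ 0.21 -0.34] px/mm xyz [[-0.22, -0.27], [-0.25, 0.1], [0.14, -0.22]]
side held band 16 [-0.04 -0.81] px/mm xyz [[-0.22, -0.28], [-0.24, 0.12], [0.16, -0.21]]
top red 24 [-0.24  0.49] px/mm xyz [[0.0, -0.33], [-0.36, -0.03], [-0.06, 0.15]]
top blue 20 [-0.13  0.57] px/mm xyz [[-0.03, -0.34], [-0.36, -0.03], [-0.1, 0.15]]
top held but 22 [-0.17  0.48] px/mm xyz [[0.01, -0.35], [-0.39, -0.03], [-0.04, 0.18]]
top held band 0 None px/mm xyz [[0.01, -0.31], [-0.37, -0.03], [-0.04, 0.2]]
```

View pics/top4.png

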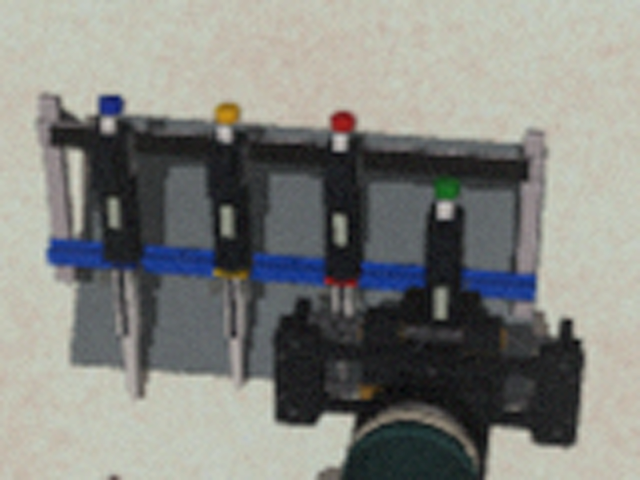

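Green is centred over clip 4, with its button at top pixel (261.5,187). Lateral residual is under 0.5 mm and the axial residual resembles yellow's. I'll press with the same offsets.

Run:
```python
from h import *
from cell import manip,cams
m=manip
press(m,"g",-.001)
for o in(-.003,-.004,-.005,-.006):
    m.move_linear(place("g",o,-.001),.03);s=m.state();F=RS.inv().apply(s["contact_force"]);print(o,F.round(1))
    if F[2]>18: break
m.set_gripper(.045); print(m.state()["gripper_width"],m.state()["contact_force"].round(1))
m.move_linear(place("g",.07,-.001),.15); m.move_linear(place("g",.18,-.001),.3)
m.move_pose(GRIP["g"]+[0,0,.2],tool(rz(YAW["g"]),1))
snap(cams,"5");print(m.state()["clock"])
for n in("side","top"):
    c=np.load(f"{n}5.npz");c3=(CLIP["y"]+CLIP["g"])/2
    for nm,X,y,h in(("red",.137,0,(172,8)),("yel",.137,.08,(12,33)),("blue",.137,.16,(105,130)),("grn",.137,-.08,(45,85)),("redband",.014,0,(172,8)),("yelband",.014,.08,(12,33)),("grnband",.014,-.08,(45,85))):
        P=c3+RS.apply([X,y,0]);u,q=cent(c,P,*h,w=6);print(n,nm,q,None if u is None else (u-proj(c,P)[0]).round(2))
```

```text
0.018 F clip axes [ 0.5 -0.6  0.2] pos err mm [ 0.4  0.  -0.1]
0.012 F clip axes [ 0.4 -0.  -0.5] pos err mm [ 0.3  0.  -0.1]
0.008 F clip axes [ 0.9 -0.5  2.6] pos err mm [0.4 0.1 0. ]
0.004 F clip axes [ 2.  -0.8  1.6] pos err mm [ 0.3  0.1 -0.1]
0.002 F clip axes [ 1.7 -0.1  0. ] pos err mm [ 0.3  0.1 -0.1]
0 F clip axes [ 2.6 -0.  -0.7] pos err mm [ 0.3  0.1 -0.1]
-0.002 F clip axes [ 2.5  0.5 -1.1] pos err mm [ 0.3  0.1 -0.1]
25.5167 0.023714093256655997
-0.003 [2.3 0.9 1.6]
-0.004 [-0.3  1.4 18.9]
0.044965792934473184 [ 0.5 -0.6  0.2]
29.2167
side red 14 [-0.31  1.1 ]
side yel 16 [0.17 1.04]
side blue 14 [-0.29  1.18]
side grn 11 [-0.55  0.89]
side redband 26 [-0.45 -0.02]
side yelband 32 [-0.56  0.19]
side grnband 19 [-0.08 -0.52]
top red 23 [-0.15  0.41]
top yel 27 [0.14 0.67]
top blue 20 [-0.13  0.57]
top grn 17 [-0.17  0.51]
top redband 11 [-0.02  1.58]
top yelband 13 [-0.21  1.67]
top grnband 8 [0.71 1.57]
```

View pics/side5.png

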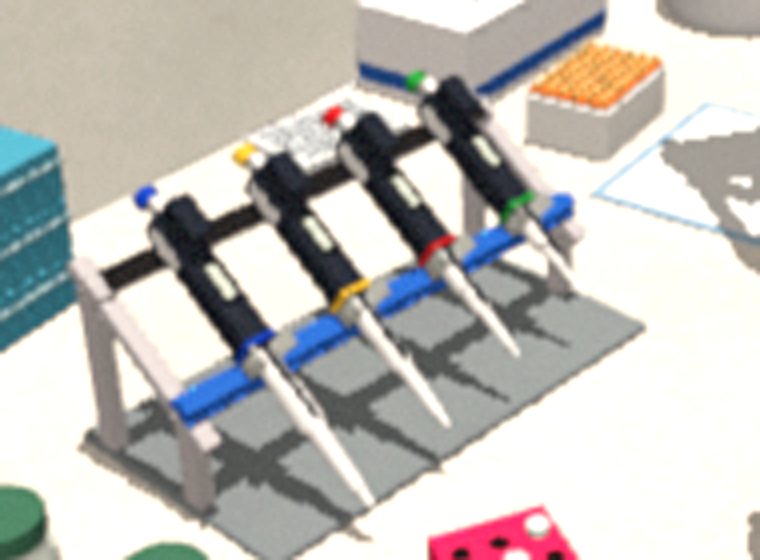

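Run:
```python
from h import *
c3=(CLIP["y"]+CLIP["g"])/2
for n in("side","top"):
    c=np.load(f"{n}5.npz")
    for nm,y,h in(("r",0,(170,10)),("y",.08,(12,33)),("g",-.08,(45,88))):
        P=c3+RS.apply([.014,y,0])
        for sm in(70,95): u,q=cent(c,P,*h,w=5,smin=sm);print(n,nm,sm,q,(u-proj(c,P)[0]).round(2))
# dark-handle mid-lines (top): per-row centre relative to model axis
c=np.load("top5.npz");g=c["image"].max(2)
for nm,y in(("b",.16),("y",.08),("r",0),("g",-.08)):
    o=[]
    for X in(.025,.04,.055):
        u,v=proj(c,c3+RS.apply([X,y,.008]))[0];vi=int(round(v));row=g[vi,int(u)-8:int(u)+9].astype(int);o.append(row.tolist())
    w=np.clip(60-np.array(o),0,None);print(nm,[round(float((r*np.arange(-8,9)).sum()/r.sum()),2) for r in w])
```

```text
side r 70 34 [-0.16 -0.08]
side r 95 27 [-0.51  0.08]
side y 70 41 [-0.17  0.1 ]
side y 95 36 [-0.31  0.18]
side g 70 25 [-0.38 -0.09]
side g 95 21 [-0.18 -0.46]
top r 70 15 [-0.47  1.73]
top r 95 14 [-0.34  1.68]
top y 70 17 [-0.32  1.88]
top y 95 15 [-0.07  1.79]
top g 70 10 [0.41 1.7 ]
top g 95 9 [0.77 1.64]
b [1.6, 1.61, 2.25]
y [2.04, 2.52, 3.28]
r [1.21, 1.61, 2.74]
g [0.83, 1.09, 0.57]
```

With the fuller masks, green's shoulder band agrees with red and yellow within about 0.3 px in the side view. The top view shows up to 2 mm sideways, which is inside the 4 mm limit. The arm is clear of everything, so I'm handing in.

```bash
python3 -c "
from cell import order,manip
order.close_job();print(manip.state()['clock'])"
```

```text
the job is handed in; nothing more can be done
the job is handed in; nothing more can be done
```

I put the yellow pipette in clip 2 and the green one in clip 4, then handed the job in. The robot's clock read about 29 s at my last check, of the 67 s allowed. No verdict was reported.

- **Pressing in:** For both pipettes the force rose and then dropped as the neck passed the clip throat. Each then bottomed firmly, at about 19–20 N, 4 mm past the nominal depth. I let go with no force left on the gripper.
- **Final pictures:** All four hang parallel with hooks outward, in the order blue, yellow, red, green. Blue and red still sit within about 0.3 px (about 1 mm) of where they started. Yellow's button and band match those of its neighbours within about 1–1.5 mm.
- **One disagreement:** Green's button and its side-view band also match the neighbours. Its small shoulder band in the top view (about 10 pixels) reads up to 2–3 mm to the side. The limit is 4 mm, and I put this down to a poor colour mask rather than a bad fit.
- **Bystanders:** I saw no contact with the tip box, racks or jars, but I did not measure their positions afterwards.

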